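# Load the scanner's fixture plate with four caps

### The arm

A 6-joint arm with a two-finger parallel gripper is mounted at the origin on the work surface. World frame = base frame: x ahead of the robot, y to its left, z up, the work surface at z = 0. Lengths are in m, angles in rad, forces in N, time in s.
With the tool pointing down it reaches from about 0.375 to 0.9 m from the base axis. Payload 3.1 kg.
Tool frame: the origin (TCP) lies midway between the tips of the shut fingers; the grasp point (between the pads) lies 19 mm behind it (manip.grasp_offset is the distance from the TCP to the grasp point, in m); z points along the fingers, y is the line along which they close (so a half turn about z gives the same grasp; the last joint's range is limited). The gripper opens to 85 mm and grips with 20 to 120 N. Pads are 22 mm wide; open, the fingers measure 114 mm over their backs; the gripper's body (76 mm by 85 mm) begins 54 mm behind the grasp point. The pads swing forward as they close: fully open they stand 13 mm farther back than shut.
Start: joints at [-1.308, 0.527, 1.433, -0, 1.181, -0.178], TCP at [0.267, -0.565, 0.231] pointing down, gripper open.
Joint ranges: [-3.08, 3.08], [-0.75, 2.2], [0.22, 2.44], [-1.43, 4.57], [0, 2.65], [-2.85, 2.85]. Speed limits (rad/s): [2.79, 2.79, 3.14, 3.14, 3.14, 3.14].

### API

Orientations are given as a unit quaternion [x, y, z, w].
In Python, from station import sensors, cams, order, manip gives the robot as it stands.
- The arm moves only by the tool move_arm, never from a script. Its argument "targets" is a list of rows, each an object of numbers: "dx", "dy", "dz": the shift along the world's x, y, z normalised to -1 to 1, where 1 is 25 mm; "rx", "ry", "rz": the turn, a rotation vector about the world's x, y, z normalised to -1 to 1, where 1 is 30 degrees. A call has exactly 10 rows; each row shifts and turns the commanded pose from where the row before left it; what a row does not reach is not made up. A row lasts 1/8 s, in which the tool goes at most 62.5 mm and 10.7 degrees, less where a joint would pass 70% of its speed; a pose out of reach is approached as far as the arm can. A call with a number of a shift or a turn outside -1 to 1 is refused whole. A call with a gripper value outside its range is refused whole. "claw" is the opening in per cent of the stroke, from 0 (shut) to 100 (fully open), set as the call begins (left out, the last holds). The fingers move at their own pace and stop on an object; "newtons" is the grip in N (left out, the last holds). Time passes only in rows, so rows that do not move let the fingers close, or fill a call up. It gives the time, the measured TCP pose, the force, the opening and the grip force at its end, in the units of the state.
- sensors.sense(): the state, without advancing time (a new reading comes with each control period).
- cams.snapshot(name): name is "scene" or "top"; returns the picture (420x560x3 uint8, red, green, blue); there is no depth.
- cams.camera_model(name): a dict with "fx", "fy", "cx", "cy" (pixels), "extrinsics" (4x4, takes a point from world to camera coordinates). Camera axes: x right, y down, z forward; pixel columns grow to the right and rows downward; lengths in m; the calibration is good to about 2 mm. A picture is of the moment at which its call begins. camera_model takes no time and is no camera call.
- order.sign_off(): hands the job in; it is judged then, once.
The state is a dict: "t": time; "q": joint angles; "qd": joint speeds; "tau": joint torques, N m; "tcp_pos": TCP position; "tool_rot": TCP orientation; "force": force on the tool from outside, world axes, zero at the start; "ft_torque": the same for the moment, N m; "finger_gap": opening from 0.0 (shut) to 1.0 (fully open); "gripper_force": force on a finger pad.
Only numpy, scipy, OpenCV 4.12 (cv2) and the standard library are available. Lean on these libraries where they do the work, as an engineer would, in place of code of your own. Each camera call takes 0.05 s, during which the arm holds its last target. There are 200 camera calls.

### The job

Load the round black fixture plate for the scanner: press each of the four round white caps onto the tapered spigot of its own size, the smallest cap on the thinnest spigot and so on up to the largest on the thickest. Push every cap fully home, flange flat on the spigot's foot, so that friction holds it when the table tilts later. Leave the white bracket and the white frame where they lie.

Things in the scene. Friction and masses are not known exactly. Their poses are not given: they have to be found in the camera images.
- cap_a: Smallest of four round white caps, standing open end down, flat closed top: 42 mm tall, barrel 25 mm across at the foot, 22 at the top; foot flange 36 mm across, 3.5 mm thick; 18 g. Origin: centre of the underside; z up. Its bore (20 mm at the mouth) has three ribs inside that grip spigot_a: laid on, it stops 3 to 7 mm high or crooked; 8 to 18 N push it home, and friction holds it.
- cap_b: Second smallest of four round white caps, standing open end down, flat closed top: 45 mm tall, barrel 33 mm across at the foot, 30 at the top; foot flange 44 mm across, 3.5 mm thick; 26 g. Origin: centre of the underside; z up. Its bore (28 mm at the mouth) has three ribs inside that grip spigot_b: laid on, it stops 3 to 7 mm high or crooked; 8 to 18 N push it home, and friction holds it.
- cap_c: Second largest of four round white caps, standing open end down, flat closed top: 48 mm tall, barrel 41 mm across at the foot, 38 at the top; foot flange 52 mm across, 3.5 mm thick; 36 g. Origin: centre of the underside; z up. Its bore (36 mm at the mouth) has three ribs inside that grip spigot_c: laid on, it stops 3 to 7 mm high or crooked; 8 to 18 N push it home, and friction holds it.
- cap_d: Largest of four round white caps, standing open end down, flat closed top: 51 mm tall, barrel 49 mm across at the foot, 45 at the top; foot flange 60 mm across, 3.5 mm thick; 48 g. Origin: centre of the underside; z up. Its bore (44 mm at the mouth) has three ribs inside that grip spigot_d: laid on, it stops 3 to 7 mm high or crooked; 8 to 18 N push it home, and friction holds it.
- spigot_a: Thinnest of four aluminium spigots fixed on the round black plate (270 mm across, 12 mm thick), 100 mm or more apart: foot 38 mm across, 8 mm high; on it a slim cone 18 mm across at its base, 24 mm long, then a nose 9 mm long narrowing to 7 mm. Origin: centre of the foot's underside, z up. cap_a is home with its flange on the foot: its origin 8 mm above this one.
- spigot_b: Second thinnest of four aluminium spigots fixed on the round black plate (270 mm across, 12 mm thick), 100 mm or more apart: foot 46 mm across, 8 mm high; on it a slim cone 26 mm across at its base, 24 mm long, then a nose 9 mm long narrowing to 15 mm. Origin: centre of the foot's underside, z up. cap_b is home with its flange on the foot: its origin 8 mm above this one.
- spigot_c: Second thickest of four aluminium spigots fixed on the round black plate (270 mm across, 12 mm thick), 100 mm or more apart: foot 54 mm across, 8 mm high; on it a slim cone 34 mm across at its base, 24 mm long, then a nose 9 mm long narrowing to 23 mm. Origin: centre of the foot's underside, z up. cap_c is home with its flange on the foot: its origin 8 mm above this one.
- spigot_d: Thickest of four aluminium spigots fixed on the round black plate (270 mm across, 12 mm thick), 100 mm or more apart: foot 62 mm across, 8 mm high; on it a slim cone 42 mm across at its base, 24 mm long, then a nose 9 mm long narrowing to 31 mm. Origin: centre of the foot's underside, z up. cap_d is home with its flange on the foot: its origin 8 mm above this one.
- bracket: White plastic bracket, not to be moved: a flat bar with a round eye at each end and a lug on one side, 106 mm long, 44 mm wide, 16 mm high. Origin: underside of the bar at mid-length; x along the bar.
- frame: White plastic rectangular frame, not to be moved: 120 x 90 mm, 20 mm high, open in the middle. Origin: centre of the underside; x along the long side.
There are look-alikes about, which are no part of the job. Leave any blue or green look-alike of the cap_d alone.

How it is judged:
By the outcome, as a careful person would: the job done as asked, in the order asked, and still so for the second after the job is handed in, with the robot touching nothing.
It also fails if it takes over 115 s, if anything falls off the work surface, if the arm or the gripper's body presses on something with over 40 N, if the wrist force passes 120 N, or if a joint passes its speed limit or range.

## Working session

There is one attempt and no reset: what is moved stays moved. The work goes in short steps, Python scripts to look and compute and a tool call to move; the robot and the scene stay as the last step left them, time stands still between calls to the robot, and variables do not carry over. Pictures are saved under pics/ and viewed, at most 14 in all, crops included, and the job is handed in when it is done.

Besides the shell and the picture viewer there is one more tool, called after ">>>" by a JSON object that holds its "method" and its "body", one argument or row to a line. move_arm: Moves the arm, as the interface text tells. Scaled input: -1 to 1 covers 25 mm each way for a shift and 30 degrees each way for a turn. Its arguments: {"type":"object","properties":{"targets":{"type":"array"},"claw":{"type":"number"},"newtons":{"type":"number"}},"required":["targets"]}

```bash
ls; mkdir -p pics; python3 - <<'E'
from station import sensors,cams,manip
import cv2,numpy as np
s=sensors.sense();print(s['t'],s['tcp_pos'],s['tool_rot'],manip.grasp_offset,s['finger_gap'])
for n in('scene','top'):
    im=cams.snapshot(n);cv2.imwrite(f'pics/{n}0.png',im[:,:,::-1]);m=cams.camera_model(n);print(n,m)
E
```

```text
pics
0.0 [ 0.26649488 -0.56451821  0.23032256] [ 9.75815540e-01  2.18592796e-01 -3.04907181e-05 -1.10439914e-03] 0.0187 1.0006786647984411
scene {'fx': 382.8217379282689, 'fy': 382.8217379282689, 'cx': 281.5099208399427, 'cy': 202.01584492353976, 'extrinsics': array([[-0.43701227,  0.89932543, -0.01529862,  0.23478983],
       [ 0.52715485,  0.24230668, -0.81449079, -0.19639321],
       [-0.72878532, -0.36400721, -0.57997475,  1.21347837],
       [ 0.        ,  0.        ,  0.        ,  1.        ]])}
top {'fx': 493.4930764733934, 'fy': 493.4930764733934, 'cx': 276.37684591232636, 'cy': 212.76004786795494, 'extrinsics': array([[ 0.02623582, -0.99964913,  0.00364679, -0.05996959],
       [-0.99863841, -0.02637349, -0.04500852,  0.44295987],
       [ 0.04508891, -0.00246099, -0.99897995,  1.17318455],
       [ 0.        ,  0.        ,  0.        ,  1.        ]])}
```

View pics/scene0.png

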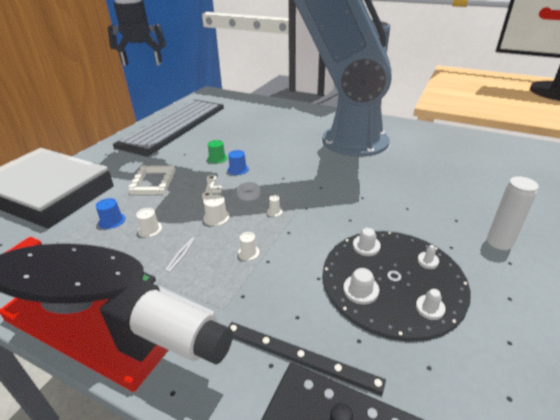

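View pics/top0.png

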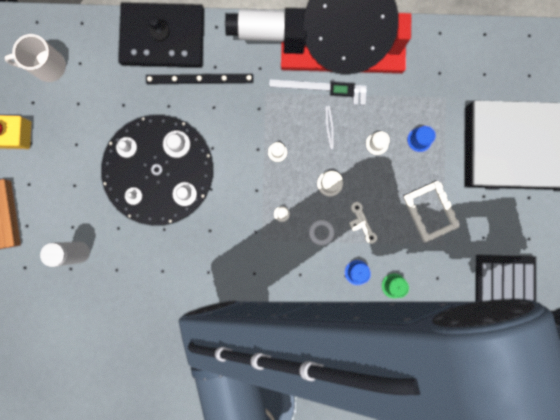

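The top view shows four white caps at about (277,152), (378,142), (330,182) and (281,214). The spigots are at (126,148), (176,144), (133,196) and (184,193). The blue and green look-alikes are at (421,138), (357,273) and (396,287). I'll enlarge both views to confirm sizes.

```bash
python3 - <<'E'
import cv2,numpy as np
def crop(n,x0,y0,x1,y1,k):
    c=cv2.resize(cv2.imread(f'pics/{n}0.png')[y0:y1,x0:x1],None,fx=k,fy=k,interpolation=cv2.INTER_CUBIC)
    for x in range((x0//10+1)*10,x1,10):
        cv2.line(c,((x-x0)*k,0),((x-x0)*k,5 if x%50 else 14),(0,0,255),1)
        if x%20==0: cv2.putText(c,str(x),((x-x0)*k-10,24),0,.35,(0,0,255),1)
    for y in range((y0//10+1)*10,y1,10):
        cv2.line(c,(0,(y-y0)*k),(5,(y-y0)*k),(0,0,255),1)
        if y%20==0: cv2.putText(c,str(y),(8,(y-y0)*k+4),0,.35,(0,0,255),1)
    return c
def stack(a,b):
    w=max(a.shape[1],b.shape[1]);return np.vstack([cv2.copyMakeBorder(i,0,4,0,w-i.shape[1],0) for i in(a,b)])
a=crop('top',262,126,402,226,4);b=crop('top',108,128,208,208,4)
h=np.zeros((600,800,3),np.uint8);
a=crop('top',262,128,396,224,3);b=crop('top',108,130,202,208,4)
h[:288,:402]=a;h[288:600,:376]=b
c=crop('scene',130,190,290,264,4)[:, :];d=crop('scene',340,225,450,322,3)
h[300:591,400:730]=d
h[:222,404:800]=crop('scene',130,190,262,264,3);h[222:298,404:540]=0
h[222:300,410:500]=crop('scene',262,190,292,216,3)
cv2.imwrite('pics/comp.png',h)
E
```

```text
(no output)
```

View pics/comp.png

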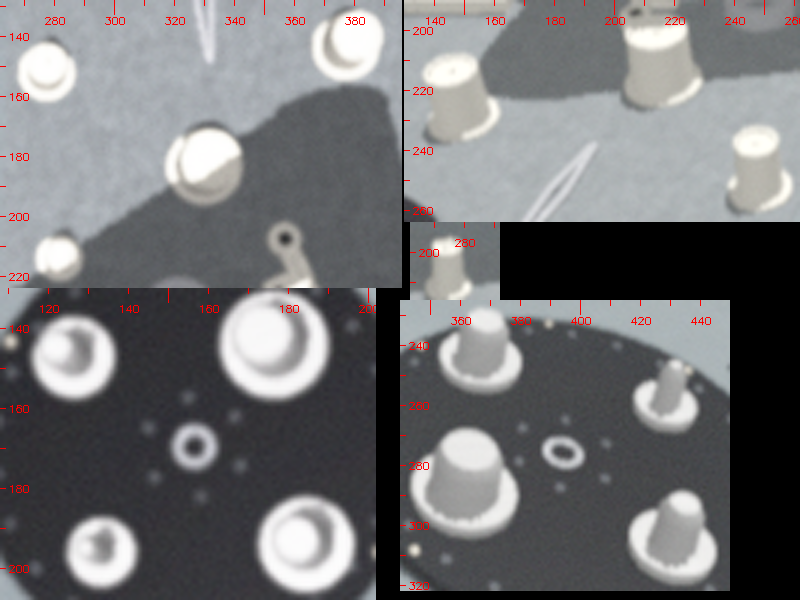

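The crops confirm the sizes by flange and foot diameter.

| Size | Cap, top view (px) | Spigot, top view (px) |
|---|---|---|
| a | (281,214), ≈15 px | (133,196) |
| b | (277,152), ≈19 px | (126,147) |
| c | (378,142), ≈23 px | (184,194) |
| d | (330,182), ≈26 px, white and not the blue or green ones | (176,144) |

Next I'll fit poses from both views, with z left free as a check.

```bash
cat > fit.py <<'E'
import cv2,numpy as np
from scipy.optimize import minimize
D=dict(a=(20,18,7,25,22,36,42,38),b=(28,26,15,33,30,44,45,46),c=(36,34,23,41,38,52,48,54),d=(44,42,31,49,45,60,51,62))
def prof(kind,k):  # list of (z,r) in m
    _,cb,nt,bf,bt,fl,h,ft=D[k]
    p=[(0,fl),(3.5,fl),(3.5,bf),(h,bt)] if kind=='cap' else [(0,ft),(8,ft),(8,cb),(32,cb-1.5),(41,nt)]
    return [(z/1e3,d/2e3) for z,d in p]
A=np.linspace(0,2*np.pi,48,endpoint=False)
def proj(m,P):
    E=m['extrinsics'];q=P@E[:3,:3].T+E[:3,3]
    return q[:,:2]/q[:,2:]*[m['fx'],m['fy']]+[m['cx'],m['cy']]
def sil(m,pos,pr,S=16):
    c=[proj(m,np.c_[pos[0]+r*np.cos(A),pos[1]+r*np.sin(A),0*A+pos[2]+z]) for z,r in pr]
    o=np.floor(np.min(np.vstack(c),0))-3
    M=np.zeros((70*S,70*S),np.uint8)
    for u,v in zip(c,c[1:]):
        cv2.fillConvexPoly(M,cv2.convexHull(((np.vstack([u,v])-o)*S).round().astype(np.int32)),1)
    k=max(cv2.findContours(M,0,cv2.CHAIN_APPROX_NONE)[0],key=len)[:,0].astype(float)
    k=k[::8]; t=np.roll(k,-1,0)-np.roll(k,1,0); n=np.c_[t[:,1],-t[:,0]]; n/=np.linalg.norm(n,axis=1,keepdims=True)+1e-9
    k8=(k+4*n).round().astype(int).clip(0,70*S-1)
    n[M[k8[:,1],k8[:,0]]>0]*=-1   # outward
    return k/S+o,n
def score(img,m,pos,pr):
    k,n=sil(m,pos,pr)
    s=lambda p:cv2.remap(img,p[:,0].astype(np.float32)[None],p[:,1].astype(np.float32)[None],cv2.INTER_LINEAR)[0]
    return np.clip(s(k-.8*n)-s(k+.8*n),-20,70).mean()
def fit(imgs,kind,k,p0,zfree=True):
    pr=prof(kind,k)
    f=lambda p:-sum(score(i,m,(p/1e3),pr) for i,m in imgs)
    best=None
    for d in ([0,0,0],[3,0,0],[-3,0,0],[0,3,0],[0,-3,0]):
        x0=np.array(p0)*1e3+d
        r=minimize(f,x0,method='Nelder-Mead',options=dict(initial_simplex=x0+np.vstack([np.zeros(3),4*np.eye(3)]),xatol=.05,fatol=.02))
        if best is None or r.fun<best.fun: best=r
    return best.x,-best.fun
def ray(m,uv,z):
    E=m['extrinsics'];R=E[:3,:3];c=-R.T@E[:3,3];d=R.T@np.array([(uv[0]-m['cx'])/m['fx'],(uv[1]-m['cy'])/m['fy'],1])
    return c+d*(z-c[2])/d[2]
E
cat > run1.py <<'E'
from fit import *
from station import cams
imgs=[(cv2.imread(f'pics/{n}0.png',0).astype(np.float32),cams.camera_model(n)) for n in('scene','top')]
C=dict(a=(281,214),b=(277,152),c=(378,142),d=(330,182));S=dict(a=(133,196),b=(126,147),c=(184,194),d=(176,144))
for kind,T,z in(('cap',C,0),('spig',S,.012)):
    for k in T:
        p,s=fit(imgs,kind,k,ray(imgs[1][1],T[k],z+.005)*[1,1,0]+[0,0,z])
        sh=[np.argmax([score(i,m,p/1e3+[0,0,0],prof(kind,j)) for j in 'abcd']) for i,m in imgs]
        print(kind,k,p.round(1),round(s),sh,'scene px',proj(imgs[0][1],p[None]/1e3)[0].round())
E
python3 run1.py
```

```text
cap a [442.7 -63.3  -1.6] 76 [np.int64(0), np.int64(0)] scene px [275. 212.]
cap b [ 5.934e+02 -4.810e+01 -1.000e-01] 67 [np.int64(1), np.int64(1)] scene px [249. 252.]
cap c [ 6.210e+02 -2.894e+02  2.000e-01] 71 [np.int64(2), np.int64(2)] scene px [150. 229.]
cap d [ 521.1 -177.5   -0.6] 77 [np.int64(3), np.int64(3)] scene px [217. 217.]
spig a [476.6 291.9  12.1] 113 [np.int64(0), np.int64(0)] scene px [428. 261.]
spig b [592.8 313.   12.4] 124 [np.int64(1), np.int64(1)] scene px [431. 307.]
spig c [484.5 171.2  12.1] 114 [np.int64(2), np.int64(2)] scene px [367. 246.]
spig d [604.4 194.2  12.9] 126 [np.int64(3), np.int64(3)] scene px [361. 290.]
```

>>> {"method": "move_arm", "body": {
  "targets": [
    {"dx":0.7,"dy":1,"dz":-0.3},
    {"dx":0.7,"dy":1,"dz":-0.3},
    {"dx":0.7,"dy":1,"dz":-0.3},
    {"dx":0.7,"dy":1,"dz":-0.3},
    {"dx":0.7,"dy":1,"dz":-0.3},
    {"dx":0.7,"dy":1,"dz":-0.3},
    {"dx":0.7,"dy":1,"dz":-0.3},
    {"dx":0.7,"dy":1,"dz":-0.3},
    {"dx":0.7,"dy":1,"dz":-0.3},
    {"dx":0.7,"dy":1,"dz":-0.3}
  ],
  "claw": 65,
  "newtons": 40
}}

```text
schema error: expected keys dx, dy, dz, rx, ry, rz
```

>>> {"method": "move_arm", "body": {
  "targets": [
    {"dy":1,"dz":-0.3},
    {"dy":1,"dz":-0.3},
    {"dy":1,"dz":-0.3},
    {"dy":1,"dz":-0.3},
    {"dy":1,"dz":-0.3},
    {"dy":1,"dz":-0.3},
    {"dy":1,"dz":-0.3},
    {"dy":1,"dz":-0.3},
    {"dy":1,"dz":-0.3},
    {"dy":1,"dz":-0.3}
  ]
}}

```text
schema error: expected keys dx, dy, dz, rx, ry, rz
```

All six keys are needed in each row.

>>> {"method": "move_arm", "body": {
  "targets": [
    {"dx":0.7,"dy":1,"dz":-0.3,"rx":0,"ry":0,"rz":0},
    {"dx":0.7,"dy":1,"dz":-0.3,"rx":0,"ry":0,"rz":0},
    {"dx":0.7,"dy":1,"dz":-0.3,"rx":0,"ry":0,"rz":0},
    {"dx":0.7,"dy":1,"dz":-0.3,"rx":0,"ry":0,"rz":0},
    {"dx":0.7,"dy":1,"dz":-0.3,"rx":0,"ry":0,"rz":0},
    {"dx":0.7,"dy":1,"dz":-0.3,"rx":0,"ry":0,"rz":0},
    {"dx":0.7,"dy":1,"dz":-0.3,"rx":0,"ry":0,"rz":0},
    {"dx":0.7,"dy":1,"dz":-0.3,"rx":0,"ry":0,"rz":0},
    {"dx":0.7,"dy":1,"dz":-0.3,"rx":0,"ry":0,"rz":0},
    {"dx":0.7,"dy":1,"dz":-0.3,"rx":0,"ry":0,"rz":0}
  ],
  "claw": 65,
  "newtons": 40
}}

```text
t: 1.35
tcp_pos: [0.442, -0.3142, 0.1558]
tool_rot: [0.976, 0.219, -0.0, -0.0]
force: [0.3, -0.0, 0.6]
finger_gap: 0.648
gripper_force: 0.0
```

>>> {"method": "move_arm", "body": {
  "targets": [
    {"dx":0,"dy":1,"dz":-0.3,"rx":0,"ry":0,"rz":0},
    {"dx":0,"dy":1,"dz":-0.3,"rx":0,"ry":0,"rz":0},
    {"dx":0,"dy":1,"dz":-0.3,"rx":0,"ry":0,"rz":0},
    {"dx":0,"dy":1,"dz":-0.3,"rx":0,"ry":0,"rz":0},
    {"dx":0,"dy":1,"dz":-0.3,"rx":0,"ry":0,"rz":0},
    {"dx":0,"dy":1,"dz":-0.3,"rx":0,"ry":0,"rz":0},
    {"dx":0,"dy":1,"dz":-0.3,"rx":0,"ry":0,"rz":0},
    {"dx":0,"dy":1,"dz":-0.3,"rx":0,"ry":0,"rz":0},
    {"dx":0,"dy":1,"dz":-0.3,"rx":0,"ry":0,"rz":0},
    {"dx":0,"dy":1,"dz":-0.3,"rx":0,"ry":0,"rz":0}
  ]
}}

```text
t: 2.6
tcp_pos: [0.4416, -0.0642, 0.081]
tool_rot: [0.976, 0.219, 0.0, 0.0]
force: [0.6, -1.0, -0.3]
finger_gap: 0.653
gripper_force: 0.0
```

>>> {"method": "move_arm", "body": {
  "targets": [
    {"dx":0.04,"dy":0.04,"dz":-0.3,"rx":0,"ry":0,"rz":0},
    {"dx":0,"dy":0,"dz":-0.3,"rx":0,"ry":0,"rz":0},
    {"dx":0,"dy":0,"dz":-0.3,"rx":0,"ry":0,"rz":0},
    {"dx":0,"dy":0,"dz":-0.3,"rx":0,"ry":0,"rz":0},
    {"dx":0,"dy":0,"dz":-0.3,"rx":0,"ry":0,"rz":0},
    {"dx":0,"dy":0,"dz":-0.3,"rx":0,"ry":0,"rz":0},
    {"dx":0,"dy":0,"dz":-0.3,"rx":0,"ry":0,"rz":0},
    {"dx":0,"dy":0,"dz":-0.3,"rx":0,"ry":0,"rz":0},
    {"dx":0,"dy":0,"dz":-0.3,"rx":0,"ry":0,"rz":0},
    {"dx":0,"dy":0,"dz":-0.2,"rx":0,"ry":0,"rz":0}
  ]
}}

```text
t: 3.85
tcp_pos: [0.4426, -0.0642, 0.0083]
tool_rot: [0.976, 0.219, -0.0, -0.0]
force: [0.2, -1.1, -0.7]
finger_gap: 0.646
gripper_force: 0.0
```

>>> {"method": "move_arm", "body": {
  "targets": [
    {"dx":0,"dy":0,"dz":0,"rx":0,"ry":0,"rz":0},
    {"dx":0,"dy":0,"dz":0,"rx":0,"ry":0,"rz":0},
    {"dx":0,"dy":0,"dz":0,"rx":0,"ry":0,"rz":0},
    {"dx":0,"dy":0,"dz":0,"rx":0,"ry":0,"rz":0},
    {"dx":0,"dy":0,"dz":0,"rx":0,"ry":0,"rz":0},
    {"dx":0,"dy":0,"dz":0,"rx":0,"ry":0,"rz":0},
    {"dx":0,"dy":0,"dz":0,"rx":0,"ry":0,"rz":0},
    {"dx":0,"dy":0,"dz":0,"rx":0,"ry":0,"rz":0},
    {"dx":0,"dy":0,"dz":0,"rx":0,"ry":0,"rz":0},
    {"dx":0,"dy":0,"dz":0,"rx":0,"ry":0,"rz":0}
  ],
  "claw": 0,
  "newtons": 40
}}

```text
t: 5.1
tcp_pos: [0.4429, -0.0643, 0.009]
tool_rot: [0.976, 0.219, 0.0, 0.0]
force: [0.4, 0.3, 5.3]
finger_gap: 0.263
gripper_force: 39.7
```

>>> {"method": "move_arm", "body": {
  "targets": [
    {"dx":0,"dy":0,"dz":0.4,"rx":0,"ry":0,"rz":0},
    {"dx":0,"dy":0,"dz":0.8,"rx":0,"ry":0,"rz":0},
    {"dx":0,"dy":0,"dz":1,"rx":0,"ry":0,"rz":0},
    {"dx":0,"dy":1,"dz":0.6,"rx":0,"ry":0,"rz":0},
    {"dx":0,"dy":1,"dz":0.4,"rx":0,"ry":0,"rz":0},
    {"dx":0,"dy":1,"dz":0.2,"rx":0,"ry":0,"rz":0},
    {"dx":0,"dy":1,"dz":0,"rx":0,"ry":0,"rz":0},
    {"dx":0,"dy":1,"dz":0,"rx":0,"ry":0,"rz":0},
    {"dx":0,"dy":1,"dz":0,"rx":0,"ry":0,"rz":0},
    {"dx":0,"dy":1,"dz":0,"rx":0,"ry":0,"rz":0}
  ]
}}

```text
t: 6.35
tcp_pos: [0.4423, 0.1116, 0.0941]
tool_rot: [0.976, 0.219, -0.0, -0.0]
force: [-0.2, 0.0, 0.7]
finger_gap: 0.261
gripper_force: 39.2
```

>>> {"method": "move_arm", "body": {
  "targets": [
    {"dx":0.15,"dy":0.8,"dz":0,"rx":0,"ry":0,"rz":0},
    {"dx":0.15,"dy":0.8,"dz":0,"rx":0,"ry":0,"rz":0},
    {"dx":0.15,"dy":0.8,"dz":0,"rx":0,"ry":0,"rz":0},
    {"dx":0.15,"dy":0.8,"dz":0,"rx":0,"ry":0,"rz":0},
    {"dx":0.15,"dy":0.8,"dz":0,"rx":0,"ry":0,"rz":0},
    {"dx":0.15,"dy":0.8,"dz":0,"rx":0,"ry":0,"rz":0},
    {"dx":0.15,"dy":0.8,"dz":0,"rx":0,"ry":0,"rz":0},
    {"dx":0.15,"dy":0.8,"dz":0,"rx":0,"ry":0,"rz":0},
    {"dx":0.16,"dy":0.8,"dz":0,"rx":0,"ry":0,"rz":0},
    {"dx":0,"dy":0,"dz":0,"rx":0,"ry":0,"rz":0}
  ]
}}

```text
t: 7.6
tcp_pos: [0.4772, 0.2924, 0.0938]
tool_rot: [0.976, 0.22, 0.001, -0.0]
force: [-0.2, 0.1, -0.1]
finger_gap: 0.267
gripper_force: 39.2
```

```bash
cat > look.py <<'E'
import sys
from fit import *
from station import cams,sensors
def look(name):
    out=[]
    for n in('scene','top'):
        im=cams.snapshot(n)[:,:,::-1];cv2.imwrite(f'pics/{name}_{n}.png',im);out.append((cv2.cvtColor(im,6).astype(np.float32),cams.camera_model(n)))
    return out
def pics(name,a,b,k=4):
    c=[cv2.resize(cv2.imread(f'pics/{name}_{n}.png')[y:y+h,x:x+w],None,fx=k,fy=k,interpolation=2) for n,(x,y,w,h) in(('scene',a),('top',b))]
    H=max(i.shape[0] for i in c);cv2.imwrite(f'pics/{name}_c.png',np.hstack([cv2.copyMakeBorder(i,0,H-i.shape[0],0,4,0) for i in c]))
E
python3 - <<'E'
from look import *
im=look('ha');p=sensors.sense()['tcp_pos'];print(p.round(4) if hasattr(p,'round') else p)
for i in ((im,'both'),([im[0]],'scene'),):
    print(i[1],fit(i[0],'cap','a',[p[0],p[1],p[2]-.0085]))
pics('ha',(370,180,100,130),(90,110,95,130))
E
```

```text
[0.4763 0.2907 0.0936]
both (array([475.66743535, 292.05633672,  80.16663389]), np.float64(41.393436431884766))
scene (array([480.18701081, 291.82567855,  83.49008189]), np.float64(32.43144989013672))
```

View pics/ha_c.png

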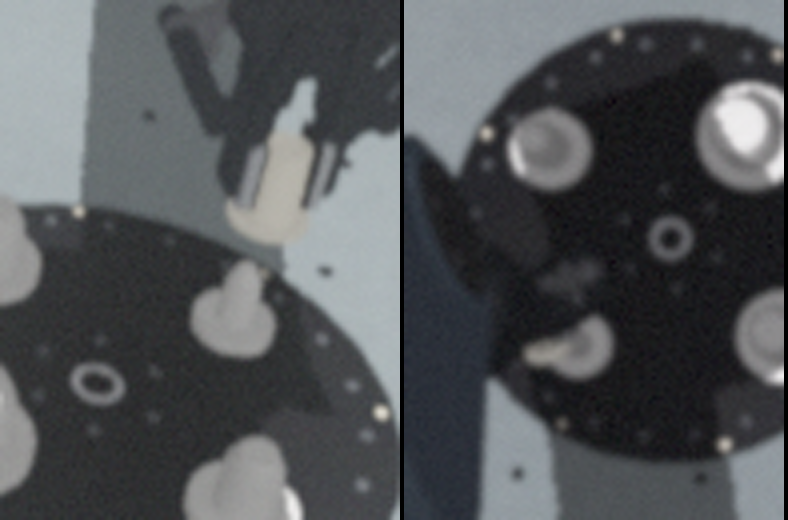

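>>> {"method": "move_arm", "body": {
  "targets": [
    {"dx":0,"dy":0,"dz":-0.4,"rx":0,"ry":0,"rz":0},
    {"dx":0,"dy":0,"dz":-0.4,"rx":0,"ry":0,"rz":0},
    {"dx":0,"dy":0,"dz":-0.3,"rx":0,"ry":0,"rz":0},
    {"dx":0,"dy":0,"dz":-0.2,"rx":0,"ry":0,"rz":0},
    {"dx":0,"dy":0,"dz":-0.2,"rx":0,"ry":0,"rz":0},
    {"dx":0,"dy":0,"dz":-0.2,"rx":0,"ry":0,"rz":0},
    {"dx":0,"dy":0,"dz":-0.2,"rx":0,"ry":0,"rz":0},
    {"dx":0,"dy":0,"dz":-0.2,"rx":0,"ry":0,"rz":0},
    {"dx":0,"dy":0,"dz":-0.15,"rx":0,"ry":0,"rz":0},
    {"dx":0,"dy":0,"dz":-0.15,"rx":0,"ry":0,"rz":0}
  ]
}}

```text
t: 8.95
tcp_pos: [0.4755, 0.2906, 0.0335]
tool_rot: [0.976, 0.219, -0.001, 0.0]
force: [-2.8, 0.2, 2.3]
finger_gap: 0.26
gripper_force: 39.4
```

>>> {"method": "move_arm", "body": {
  "targets": [
    {"dx":0,"dy":0,"dz":-0.03,"rx":0,"ry":0,"rz":0},
    {"dx":0,"dy":0,"dz":-0.03,"rx":0,"ry":0,"rz":0},
    {"dx":0,"dy":0,"dz":-0.03,"rx":0,"ry":0,"rz":0},
    {"dx":0,"dy":0,"dz":-0.03,"rx":0,"ry":0,"rz":0},
    {"dx":0,"dy":0,"dz":-0.03,"rx":0,"ry":0,"rz":0},
    {"dx":0,"dy":0,"dz":-0.03,"rx":0,"ry":0,"rz":0},
    {"dx":0,"dy":0,"dz":-0.03,"rx":0,"ry":0,"rz":0},
    {"dx":0,"dy":0,"dz":0,"rx":0,"ry":0,"rz":0},
    {"dx":0,"dy":0,"dz":0,"rx":0,"ry":0,"rz":0},
    {"dx":0,"dy":0,"dz":0,"rx":0,"ry":0,"rz":0}
  ],
  "newtons": 60
}}

```text
t: 10.2
tcp_pos: [0.4754, 0.2906, 0.0292]
tool_rot: [0.976, 0.219, -0.001, 0.0]
force: [-6.2, -0.1, 8.0]
finger_gap: 0.255
gripper_force: 64.9
```

>>> {"method": "move_arm", "body": {
  "targets": [
    {"dx":-0.03,"dy":0,"dz":-0.03,"rx":0,"ry":0,"rz":0},
    {"dx":-0.03,"dy":0,"dz":-0.03,"rx":0,"ry":0,"rz":0},
    {"dx":0,"dy":0,"dz":-0.03,"rx":0,"ry":0,"rz":0},
    {"dx":0,"dy":0,"dz":-0.03,"rx":0,"ry":0,"rz":0},
    {"dx":0,"dy":0,"dz":0,"rx":0,"ry":0,"rz":0},
    {"dx":0,"dy":0,"dz":0,"rx":0,"ry":0,"rz":0},
    {"dx":0,"dy":0,"dz":0,"rx":0,"ry":0,"rz":0},
    {"dx":0,"dy":0,"dz":0,"rx":0,"ry":0,"rz":0},
    {"dx":0,"dy":0,"dz":0,"rx":0,"ry":0,"rz":0},
    {"dx":0,"dy":0,"dz":0,"rx":0,"ry":0,"rz":0}
  ]
}}

```text
t: 11.45
tcp_pos: [0.4754, 0.2906, 0.029]
tool_rot: [0.976, 0.219, 0.001, 0.0]
force: [-8.4, -2.6, 26.8]
finger_gap: 0.258
gripper_force: 67.2
```

>>> {"method": "move_arm", "body": {
  "targets": [
    {"dx":0,"dy":0,"dz":0.12,"rx":0,"ry":0,"rz":0},
    {"dx":0,"dy":0,"dz":0,"rx":0,"ry":0,"rz":0},
    {"dx":0,"dy":0,"dz":0,"rx":0,"ry":0,"rz":0},
    {"dx":0,"dy":0,"dz":0,"rx":0,"ry":0,"rz":0},
    {"dx":0,"dy":0,"dz":0.4,"rx":0,"ry":0,"rz":0},
    {"dx":0,"dy":0,"dz":1,"rx":0,"ry":0,"rz":0},
    {"dx":0,"dy":0,"dz":1,"rx":0,"ry":0,"rz":0},
    {"dx":0,"dy":0,"dz":0.6,"rx":0,"ry":0,"rz":0},
    {"dx":0,"dy":-1,"dz":0,"rx":0,"ry":0,"rz":0},
    {"dx":0,"dy":-1,"dz":0,"rx":0,"ry":0,"rz":0}
  ],
  "claw": 70
}}

```text
t: 12.7
tcp_pos: [0.4752, 0.2405, 0.1041]
tool_rot: [0.976, 0.219, 0.0, 0.0]
force: [0.4, -0.0, 0.1]
finger_gap: 0.699
gripper_force: 0.0
```

```bash
python3 - <<'E'
from look import *
im=look('ra')
print(fit(im,'cap','a',[.4766,.2919,.020]),fit(im[:1],'cap','a',[.4766,.2919,.020]))
pics('ra',(370,200,100,130),(90,110,95,130))
E
```

```text
(array([478.0572115 , 290.19108203,  20.14303109]), np.float64(42.58684158325195)) (array([481.28532739, 290.13924898,  22.86763186]), np.float64(40.48819351196289))
```

View pics/ra_c.png

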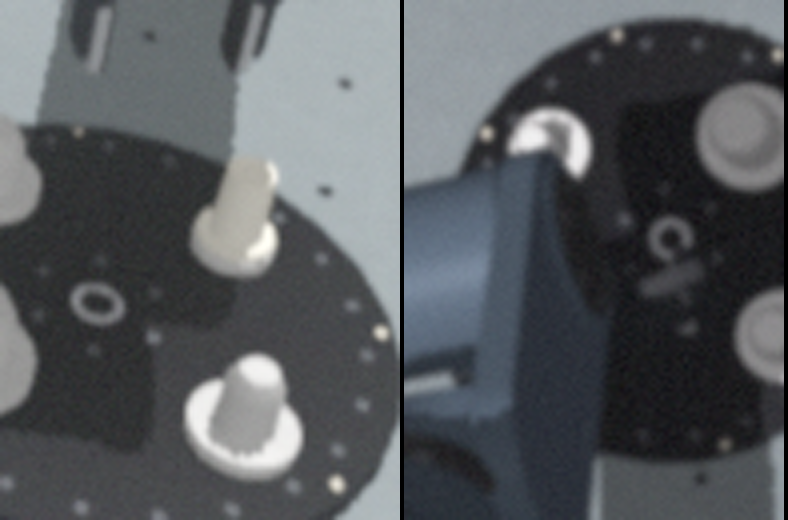

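>>> {"method": "move_arm", "body": {
  "targets": [
    {"dx":0.4,"dy":-1,"dz":0,"rx":0,"ry":0,"rz":0},
    {"dx":0.4,"dy":-1,"dz":0,"rx":0,"ry":0,"rz":0},
    {"dx":0.4,"dy":-1,"dz":0,"rx":0,"ry":0,"rz":0},
    {"dx":0.4,"dy":-1,"dz":0,"rx":0,"ry":0,"rz":0},
    {"dx":0.4,"dy":-1,"dz":0,"rx":0,"ry":0,"rz":0},
    {"dx":0.4,"dy":-1,"dz":0,"rx":0,"ry":0,"rz":0},
    {"dx":0.4,"dy":-1,"dz":0,"rx":0,"ry":0,"rz":0},
    {"dx":0.4,"dy":-1,"dz":0,"rx":0,"ry":0,"rz":0},
    {"dx":0.4,"dy":-1,"dz":0,"rx":0,"ry":0,"rz":0},
    {"dx":0.4,"dy":-1,"dz":0,"rx":0,"ry":0,"rz":0}
  ]
}}

```text
t: 14.05
tcp_pos: [0.5758, -0.0094, 0.1036]
tool_rot: [0.976, 0.219, 0.0, -0.0]
force: [0.4, 0.8, 0.6]
finger_gap: 0.701
gripper_force: 0.0
```

>>> {"method": "move_arm", "body": {
  "targets": [
    {"dx":0.37,"dy":-0.8,"dz":0,"rx":0,"ry":0,"rz":0},
    {"dx":0.37,"dy":-0.78,"dz":0,"rx":0,"ry":0,"rz":0},
    {"dx":0,"dy":0,"dz":-0.5,"rx":0,"ry":0,"rz":0},
    {"dx":0,"dy":0,"dz":-0.5,"rx":0,"ry":0,"rz":0},
    {"dx":0,"dy":0,"dz":-0.5,"rx":0,"ry":0,"rz":0},
    {"dx":0,"dy":0,"dz":-0.5,"rx":0,"ry":0,"rz":0},
    {"dx":0,"dy":0,"dz":-0.5,"rx":0,"ry":0,"rz":0},
    {"dx":0,"dy":0,"dz":-0.5,"rx":0,"ry":0,"rz":0},
    {"dx":0,"dy":0,"dz":-0.4,"rx":0,"ry":0,"rz":0},
    {"dx":0,"dy":0,"dz":-0.38,"rx":0,"ry":0,"rz":0}
  ]
}}

```text
t: 15.3
tcp_pos: [0.5937, -0.0488, 0.0084]
tool_rot: [0.976, 0.219, 0.0, 0.0]
force: [0.9, 0.1, 0.2]
finger_gap: 0.697
gripper_force: 0.0
```

>>> {"method": "move_arm", "body": {
  "targets": [
    {"dx":0,"dy":0,"dz":0,"rx":0,"ry":0,"rz":0},
    {"dx":0,"dy":0,"dz":0,"rx":0,"ry":0,"rz":0},
    {"dx":0,"dy":0,"dz":0,"rx":0,"ry":0,"rz":0},
    {"dx":0,"dy":0,"dz":0,"rx":0,"ry":0,"rz":0},
    {"dx":0,"dy":0,"dz":0,"rx":0,"ry":0,"rz":0},
    {"dx":0,"dy":0,"dz":0,"rx":0,"ry":0,"rz":0},
    {"dx":0,"dy":0,"dz":0,"rx":0,"ry":0,"rz":0},
    {"dx":0,"dy":0,"dz":0,"rx":0,"ry":0,"rz":0},
    {"dx":0,"dy":0,"dz":0,"rx":0,"ry":0,"rz":0},
    {"dx":0,"dy":0,"dz":0,"rx":0,"ry":0,"rz":0}
  ],
  "claw": 0,
  "newtons": 50
}}

```text
t: 16.55
tcp_pos: [0.5938, -0.0488, 0.0093]
tool_rot: [0.976, 0.219, 0.0, 0.0]
force: [0.2, -0.7, 3.4]
finger_gap: 0.355
gripper_force: 49.8
```

>>> {"method": "move_arm", "body": {
  "targets": [
    {"dx":0,"dy":0,"dz":0.4,"rx":0,"ry":0,"rz":0},
    {"dx":0,"dy":0,"dz":0.8,"rx":0,"ry":0,"rz":0},
    {"dx":0,"dy":0,"dz":1,"rx":0,"ry":0,"rz":0},
    {"dx":0,"dy":1,"dz":0.6,"rx":0,"ry":0,"rz":0},
    {"dx":0,"dy":1,"dz":0.4,"rx":0,"ry":0,"rz":0},
    {"dx":0,"dy":1,"dz":0.2,"rx":0,"ry":0,"rz":0},
    {"dx":0,"dy":1,"dz":0,"rx":0,"ry":0,"rz":0},
    {"dx":0,"dy":1,"dz":0,"rx":0,"ry":0,"rz":0},
    {"dx":0,"dy":1,"dz":0,"rx":0,"ry":0,"rz":0},
    {"dx":0,"dy":1,"dz":0,"rx":0,"ry":0,"rz":0}
  ]
}}

```text
t: 17.8
tcp_pos: [0.5939, 0.1272, 0.0955]
tool_rot: [0.976, 0.219, 0.001, 0.0]
force: [-0.1, -0.1, -0.2]
finger_gap: 0.352
gripper_force: 49.5
```

>>> {"method": "move_arm", "body": {
  "targets": [
    {"dx":-0.03,"dy":0.9,"dz":0,"rx":0,"ry":0,"rz":0},
    {"dx":0,"dy":0.9,"dz":0,"rx":0,"ry":0,"rz":0},
    {"dx":0,"dy":0.9,"dz":0,"rx":0,"ry":0,"rz":0},
    {"dx":0,"dy":0.9,"dz":0,"rx":0,"ry":0,"rz":0},
    {"dx":0,"dy":0.9,"dz":0,"rx":0,"ry":0,"rz":0},
    {"dx":0,"dy":0.9,"dz":0,"rx":0,"ry":0,"rz":0},
    {"dx":0,"dy":0.9,"dz":0,"rx":0,"ry":0,"rz":0},
    {"dx":0,"dy":0.9,"dz":0,"rx":0,"ry":0,"rz":0},
    {"dx":0,"dy":0.24,"dz":0,"rx":0,"ry":0,"rz":0},
    {"dx":0,"dy":0,"dz":0,"rx":0,"ry":0,"rz":0}
  ]
}}

```text
t: 19.05
tcp_pos: [0.5928, 0.3126, 0.0939]
tool_rot: [0.976, 0.219, -0.0, 0.0]
force: [-0.1, 1.1, -0.5]
finger_gap: 0.353
gripper_force: 49.5
```

>>> {"method": "move_arm", "body": {
  "targets": [
    {"dx":0,"dy":0,"dz":-0.4,"rx":0,"ry":0,"rz":0},
    {"dx":0,"dy":0,"dz":-0.4,"rx":0,"ry":0,"rz":0},
    {"dx":0,"dy":0,"dz":-0.3,"rx":0,"ry":0,"rz":0},
    {"dx":0,"dy":0,"dz":-0.2,"rx":0,"ry":0,"rz":0},
    {"dx":0,"dy":0,"dz":-0.2,"rx":0,"ry":0,"rz":0},
    {"dx":0,"dy":0,"dz":-0.2,"rx":0,"ry":0,"rz":0},
    {"dx":0,"dy":0,"dz":-0.2,"rx":0,"ry":0,"rz":0},
    {"dx":0,"dy":0,"dz":-0.2,"rx":0,"ry":0,"rz":0},
    {"dx":0,"dy":0,"dz":-0.15,"rx":0,"ry":0,"rz":0},
    {"dx":0,"dy":0,"dz":-0.15,"rx":0,"ry":0,"rz":0}
  ]
}}

```text
t: 20.3
tcp_pos: [0.5929, 0.3124, 0.0339]
tool_rot: [0.976, 0.219, 0.0, -0.0]
force: [-1.4, 0.6, 0.6]
finger_gap: 0.354
gripper_force: 49.5
```

Low lateral force, so it is well aligned. Pressing.

>>> {"method": "move_arm", "body": {
  "targets": [
    {"dx":0,"dy":0,"dz":-0.04,"rx":0,"ry":0,"rz":0},
    {"dx":-0.02,"dy":0,"dz":-0.04,"rx":0,"ry":0,"rz":0},
    {"dx":0,"dy":0,"dz":-0.04,"rx":0,"ry":0,"rz":0},
    {"dx":0,"dy":0,"dz":-0.04,"rx":0,"ry":0,"rz":0},
    {"dx":0,"dy":0,"dz":-0.04,"rx":0,"ry":0,"rz":0},
    {"dx":0,"dy":0,"dz":-0.04,"rx":0,"ry":0,"rz":0},
    {"dx":0,"dy":0,"dz":-0.04,"rx":0,"ry":0,"rz":0},
    {"dx":0,"dy":0,"dz":0,"rx":0,"ry":0,"rz":0},
    {"dx":0,"dy":0,"dz":0,"rx":0,"ry":0,"rz":0},
    {"dx":0,"dy":0,"dz":0,"rx":0,"ry":0,"rz":0}
  ],
  "newtons": 70
}}

```text
t: 21.55
tcp_pos: [0.593, 0.3125, 0.0293]
tool_rot: [0.976, 0.219, 0.001, -0.0]
force: [-1.7, -0.5, 12.2]
finger_gap: 0.346
gripper_force: 75.3
```

>>> {"method": "move_arm", "body": {
  "targets": [
    {"dx":0,"dy":0,"dz":-0.04,"rx":0,"ry":0,"rz":0},
    {"dx":0,"dy":0,"dz":-0.04,"rx":0,"ry":0,"rz":0},
    {"dx":0,"dy":0,"dz":-0.04,"rx":0,"ry":0,"rz":0},
    {"dx":0,"dy":0,"dz":0,"rx":0,"ry":0,"rz":0},
    {"dx":0,"dy":0,"dz":0,"rx":0,"ry":0,"rz":0},
    {"dx":0,"dy":0,"dz":0,"rx":0,"ry":0,"rz":0},
    {"dx":0,"dy":0,"dz":0,"rx":0,"ry":0,"rz":0},
    {"dx":0,"dy":0,"dz":0,"rx":0,"ry":0,"rz":0},
    {"dx":0,"dy":0,"dz":0,"rx":0,"ry":0,"rz":0},
    {"dx":0,"dy":0,"dz":0,"rx":0,"ry":0,"rz":0}
  ]
}}

```text
t: 22.8
tcp_pos: [0.593, 0.3125, 0.0293]
tool_rot: [0.976, 0.219, 0.001, -0.0]
force: [-6.4, -2.2, 26.8]
finger_gap: 0.344
gripper_force: 77.1
```

>>> {"method": "move_arm", "body": {
  "targets": [
    {"dx":0,"dy":0,"dz":0.14,"rx":0,"ry":0,"rz":0},
    {"dx":0,"dy":0,"dz":0,"rx":0,"ry":0,"rz":0},
    {"dx":0,"dy":0,"dz":0,"rx":0,"ry":0,"rz":0},
    {"dx":0,"dy":0,"dz":0,"rx":0,"ry":0,"rz":0},
    {"dx":0,"dy":0,"dz":0.44,"rx":0,"ry":0,"rz":0},
    {"dx":0,"dy":0,"dz":1,"rx":0,"ry":0,"rz":0},
    {"dx":0,"dy":0,"dz":1,"rx":0,"ry":0,"rz":0},
    {"dx":0,"dy":0,"dz":0.6,"rx":0,"ry":0,"rz":0},
    {"dx":0,"dy":-1,"dz":0,"rx":0,"ry":0,"rz":0},
    {"dx":0,"dy":-1,"dz":0,"rx":0,"ry":0,"rz":0}
  ],
  "claw": 80
}}

```text
t: 24.05
tcp_pos: [0.5916, 0.2605, 0.103]
tool_rot: [0.976, 0.219, -0.001, 0.0]
force: [0.6, -1.4, 0.3]
finger_gap: 0.798
gripper_force: 0.0
```

>>> {"method": "move_arm", "body": {
  "targets": [
    {"dx":0,"dy":-1,"dz":0,"rx":0,"ry":0,"rz":0},
    {"dx":0,"dy":-1,"dz":0,"rx":0,"ry":0,"rz":0},
    {"dx":0,"dy":-1,"dz":0,"rx":0,"ry":0,"rz":0},
    {"dx":0,"dy":-1,"dz":0,"rx":0,"ry":0,"rz":0},
    {"dx":0,"dy":-1,"dz":0,"rx":0,"ry":0,"rz":0},
    {"dx":0,"dy":-1,"dz":0,"rx":0,"ry":0,"rz":0},
    {"dx":0,"dy":-1,"dz":0,"rx":0,"ry":0,"rz":0},
    {"dx":0,"dy":-1,"dz":0,"rx":0,"ry":0,"rz":0},
    {"dx":0,"dy":-1,"dz":0,"rx":0,"ry":0,"rz":0},
    {"dx":0,"dy":-1,"dz":0,"rx":0,"ry":0,"rz":0}
  ]
}}

```text
t: 25.3
tcp_pos: [0.5908, 0.0102, 0.1025]
tool_rot: [0.976, 0.218, -0.001, -0.0]
force: [-0.2, 0.4, 0.2]
finger_gap: 0.799
gripper_force: 0.0
```

```bash
python3 - <<'E'
from look import *
im=look('rb')
for k,p in dict(a=[.4766,.2919,.020],b=[.5928,.313,.0200]).items():
    print(k,fit(im,'cap',k,p),fit(im[1:],'cap',k,p)[0][:2])
pics('rb',(370,200,100,130),(90,110,95,130))
E
```

```text
a (array([478.46261691, 290.55308379,  20.79910803]), np.float64(72.99410247802734)) [478.77572229 292.90462624]
b (array([592.03793401, 312.77896954,  19.95539203]), np.float64(109.46878051757812)) [580.09376393 292.89774383]
```

View pics/rb_c.png

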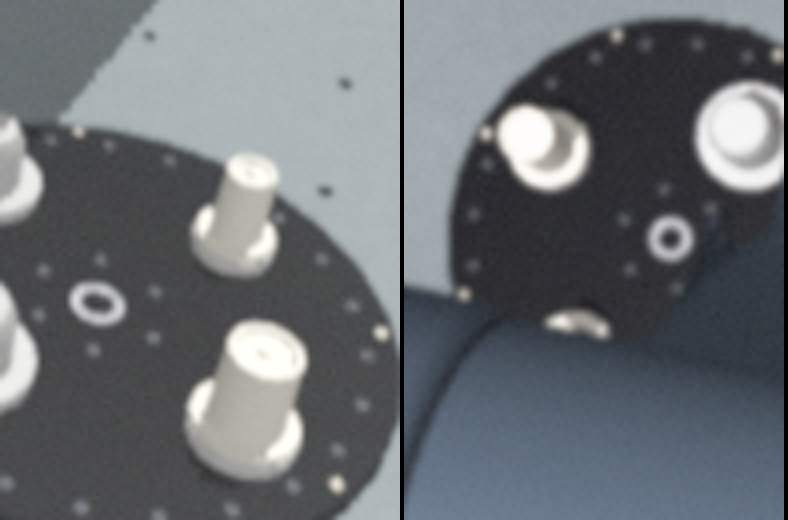

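>>> {"method": "move_arm", "body": {
  "targets": [
    {"dx":0.11,"dy":-1,"dz":0,"rx":0,"ry":0,"rz":0},
    {"dx":0.11,"dy":-1,"dz":0,"rx":0,"ry":0,"rz":0},
    {"dx":0.11,"dy":-1,"dz":0,"rx":0,"ry":0,"rz":0},
    {"dx":0.11,"dy":-1,"dz":0,"rx":0,"ry":0,"rz":0},
    {"dx":0.11,"dy":-1,"dz":0,"rx":0,"ry":0,"rz":0},
    {"dx":0.11,"dy":-1,"dz":0,"rx":0,"ry":0,"rz":0},
    {"dx":0.11,"dy":-1,"dz":0,"rx":0,"ry":0,"rz":0},
    {"dx":0.11,"dy":-1,"dz":0,"rx":0,"ry":0,"rz":0},
    {"dx":0.11,"dy":-1,"dz":0,"rx":0,"ry":0,"rz":0},
    {"dx":0.11,"dy":-1,"dz":0,"rx":0,"ry":0,"rz":0}
  ]
}}

```text
t: 26.65
tcp_pos: [0.6201, -0.2394, 0.1035]
tool_rot: [0.976, 0.219, 0.0, -0.0]
force: [-0.3, -0.0, 0.9]
finger_gap: 0.801
gripper_force: 0.0
```

>>> {"method": "move_arm", "body": {
  "targets": [
    {"dx":0.05,"dy":-0.7,"dz":0,"rx":0,"ry":0,"rz":0},
    {"dx":0,"dy":-0.7,"dz":0,"rx":0,"ry":0,"rz":0},
    {"dx":0,"dy":-0.7,"dz":0,"rx":0,"ry":0,"rz":0},
    {"dx":0,"dy":0,"dz":-0.6,"rx":0,"ry":0,"rz":0},
    {"dx":0,"dy":0,"dz":-0.6,"rx":0,"ry":0,"rz":0},
    {"dx":0,"dy":0,"dz":-0.6,"rx":0,"ry":0,"rz":0},
    {"dx":0,"dy":0,"dz":-0.6,"rx":0,"ry":0,"rz":0},
    {"dx":0,"dy":0,"dz":-0.6,"rx":0,"ry":0,"rz":0},
    {"dx":0,"dy":0,"dz":-0.4,"rx":0,"ry":0,"rz":0},
    {"dx":0,"dy":0,"dz":-0.38,"rx":0,"ry":0,"rz":0}
  ]
}}

```text
t: 27.9
tcp_pos: [0.6213, -0.2902, 0.0084]
tool_rot: [0.976, 0.219, 0.0, 0.0]
force: [-0.1, -0.5, -0.1]
finger_gap: 0.803
gripper_force: 0.0
```

>>> {"method": "move_arm", "body": {
  "targets": [
    {"dx":0,"dy":0,"dz":0,"rx":0,"ry":0,"rz":0},
    {"dx":0,"dy":0,"dz":0,"rx":0,"ry":0,"rz":0},
    {"dx":0,"dy":0,"dz":0,"rx":0,"ry":0,"rz":0},
    {"dx":0,"dy":0,"dz":0,"rx":0,"ry":0,"rz":0},
    {"dx":0,"dy":0,"dz":0,"rx":0,"ry":0,"rz":0},
    {"dx":0,"dy":0,"dz":0,"rx":0,"ry":0,"rz":0},
    {"dx":0,"dy":0,"dz":0,"rx":0,"ry":0,"rz":0},
    {"dx":0,"dy":0,"dz":0,"rx":0,"ry":0,"rz":0},
    {"dx":0,"dy":0,"dz":0,"rx":0,"ry":0,"rz":0},
    {"dx":0,"dy":0,"dz":0,"rx":0,"ry":0,"rz":0}
  ],
  "claw": 0,
  "newtons": 50
}}

```text
t: 29.15
tcp_pos: [0.6214, -0.2904, 0.0095]
tool_rot: [0.976, 0.219, 0.0, 0.0]
force: [-0.5, -0.0, 4.9]
finger_gap: 0.447
gripper_force: 50.8
```

>>> {"method": "move_arm", "body": {
  "targets": [
    {"dx":0,"dy":0,"dz":0.4,"rx":0,"ry":0,"rz":0},
    {"dx":0,"dy":0,"dz":0.8,"rx":0,"ry":0,"rz":0},
    {"dx":0,"dy":0,"dz":1,"rx":0,"ry":0,"rz":0},
    {"dx":0,"dy":1,"dz":0.6,"rx":0,"ry":0,"rz":0},
    {"dx":0,"dy":1,"dz":0.4,"rx":0,"ry":0,"rz":0},
    {"dx":0,"dy":1,"dz":0.2,"rx":0,"ry":0,"rz":0},
    {"dx":0,"dy":1,"dz":0,"rx":0,"ry":0,"rz":0},
    {"dx":0,"dy":1,"dz":0,"rx":0,"ry":0,"rz":0},
    {"dx":0,"dy":1,"dz":0,"rx":0,"ry":0,"rz":0},
    {"dx":0,"dy":1,"dz":0,"rx":0,"ry":0,"rz":0}
  ]
}}

```text
t: 30.4
tcp_pos: [0.621, -0.1134, 0.0937]
tool_rot: [0.976, 0.219, -0.0, -0.0]
force: [-0.2, -0.6, -1.2]
finger_gap: 0.448
gripper_force: 50.3
```

>>> {"method": "move_arm", "body": {
  "targets": [
    {"dx":-0.5,"dy":1,"dz":0,"rx":0,"ry":0,"rz":0},
    {"dx":-0.5,"dy":1,"dz":0,"rx":0,"ry":0,"rz":0},
    {"dx":-0.5,"dy":1,"dz":0,"rx":0,"ry":0,"rz":0},
    {"dx":-0.5,"dy":1,"dz":0,"rx":0,"ry":0,"rz":0},
    {"dx":-0.5,"dy":1,"dz":0,"rx":0,"ry":0,"rz":0},
    {"dx":-0.5,"dy":1,"dz":0,"rx":0,"ry":0,"rz":0},
    {"dx":-0.5,"dy":1,"dz":0,"rx":0,"ry":0,"rz":0},
    {"dx":-0.5,"dy":1,"dz":0,"rx":0,"ry":0,"rz":0},
    {"dx":-0.5,"dy":1,"dz":0,"rx":0,"ry":0,"rz":0},
    {"dx":-0.5,"dy":1,"dz":0,"rx":0,"ry":0,"rz":0}
  ]
}}

```text
t: 31.65
tcp_pos: [0.4957, 0.1362, 0.0941]
tool_rot: [0.976, 0.219, 0.0, 0.0]
force: [-0.6, 0.9, 0.2]
finger_gap: 0.448
gripper_force: 50.3
```

>>> {"method": "move_arm", "body": {
  "targets": [
    {"dx":-0.23,"dy":0.72,"dz":0,"rx":0,"ry":0,"rz":0},
    {"dx":-0.23,"dy":0.71,"dz":0,"rx":0,"ry":0,"rz":0},
    {"dx":0,"dy":0,"dz":-0.4,"rx":0,"ry":0,"rz":0},
    {"dx":0,"dy":0,"dz":-0.4,"rx":0,"ry":0,"rz":0},
    {"dx":0,"dy":0,"dz":-0.4,"rx":0,"ry":0,"rz":0},
    {"dx":0,"dy":0,"dz":-0.3,"rx":0,"ry":0,"rz":0},
    {"dx":0,"dy":0,"dz":-0.3,"rx":0,"ry":0,"rz":0},
    {"dx":0,"dy":0,"dz":-0.2,"rx":0,"ry":0,"rz":0},
    {"dx":0,"dy":0,"dz":-0.2,"rx":0,"ry":0,"rz":0},
    {"dx":0,"dy":0,"dz":-0.2,"rx":0,"ry":0,"rz":0}
  ]
}}

```text
t: 32.9
tcp_pos: [0.4845, 0.1704, 0.034]
tool_rot: [0.976, 0.219, -0.0, 0.0]
force: [-0.7, -2.1, 2.9]
finger_gap: 0.45
gripper_force: 50.6
```

>>> {"method": "move_arm", "body": {
  "targets": [
    {"dx":-0.01,"dy":-0.02,"dz":-0.04,"rx":0,"ry":0,"rz":0},
    {"dx":0,"dy":0,"dz":-0.04,"rx":0,"ry":0,"rz":0},
    {"dx":0,"dy":0,"dz":-0.04,"rx":0,"ry":0,"rz":0},
    {"dx":0,"dy":0,"dz":-0.04,"rx":0,"ry":0,"rz":0},
    {"dx":0,"dy":0,"dz":-0.04,"rx":0,"ry":0,"rz":0},
    {"dx":0,"dy":0,"dz":-0.04,"rx":0,"ry":0,"rz":0},
    {"dx":0,"dy":0,"dz":-0.04,"rx":0,"ry":0,"rz":0},
    {"dx":0,"dy":0,"dz":0,"rx":0,"ry":0,"rz":0},
    {"dx":0,"dy":0,"dz":0,"rx":0,"ry":0,"rz":0},
    {"dx":0,"dy":0,"dz":0,"rx":0,"ry":0,"rz":0}
  ],
  "newtons": 70
}}

```text
t: 34.15
tcp_pos: [0.4845, 0.1699, 0.0295]
tool_rot: [0.976, 0.219, 0.001, 0.0]
force: [-4.5, -3.8, 22.4]
finger_gap: 0.444
gripper_force: 78.0
```

>>> {"method": "move_arm", "body": {
  "targets": [
    {"dx":0,"dy":0,"dz":-0.04,"rx":0,"ry":0,"rz":0},
    {"dx":0,"dy":0,"dz":-0.04,"rx":0,"ry":0,"rz":0},
    {"dx":0,"dy":0,"dz":-0.04,"rx":0,"ry":0,"rz":0},
    {"dx":0,"dy":0,"dz":0,"rx":0,"ry":0,"rz":0},
    {"dx":0,"dy":0,"dz":0,"rx":0,"ry":0,"rz":0},
    {"dx":0,"dy":0,"dz":0,"rx":0,"ry":0,"rz":0},
    {"dx":0,"dy":0,"dz":0,"rx":0,"ry":0,"rz":0},
    {"dx":0,"dy":0,"dz":0,"rx":0,"ry":0,"rz":0},
    {"dx":0,"dy":0,"dz":0,"rx":0,"ry":0,"rz":0},
    {"dx":0,"dy":0,"dz":0,"rx":0,"ry":0,"rz":0}
  ]
}}

```text
t: 35.4
tcp_pos: [0.4845, 0.1699, 0.0294]
tool_rot: [0.976, 0.219, 0.001, 0.0]
force: [-8.4, -5.0, 46.8]
finger_gap: 0.443
gripper_force: 81.0
```

>>> {"method": "move_arm", "body": {
  "targets": [
    {"dx":0,"dy":0,"dz":0.14,"rx":0,"ry":0,"rz":0},
    {"dx":0,"dy":0,"dz":0,"rx":0,"ry":0,"rz":0},
    {"dx":0,"dy":0,"dz":0,"rx":0,"ry":0,"rz":0},
    {"dx":0,"dy":0,"dz":0,"rx":0,"ry":0,"rz":0},
    {"dx":0,"dy":0,"dz":0.44,"rx":0,"ry":0,"rz":0},
    {"dx":0,"dy":0,"dz":1,"rx":0,"ry":0,"rz":0},
    {"dx":0,"dy":0,"dz":1,"rx":0,"ry":0,"rz":0},
    {"dx":0,"dy":0,"dz":0.6,"rx":0,"ry":0,"rz":0},
    {"dx":0,"dy":-1,"dz":0,"rx":0,"ry":0,"rz":0},
    {"dx":0,"dy":-1,"dz":0,"rx":0,"ry":0,"rz":0}
  ],
  "claw": 95
}}

```text
t: 36.65
tcp_pos: [0.4844, 0.1197, 0.1041]
tool_rot: [0.976, 0.219, 0.0, 0.0]
force: [0.7, 0.4, 0.0]
finger_gap: 0.951
gripper_force: 0.0
```

>>> {"method": "move_arm", "body": {
  "targets": [
    {"dx":0.14,"dy":-1,"dz":0,"rx":0,"ry":0,"rz":0},
    {"dx":0.14,"dy":-1,"dz":0,"rx":0,"ry":0,"rz":0},
    {"dx":0.14,"dy":-1,"dz":0,"rx":0,"ry":0,"rz":0},
    {"dx":0.15,"dy":-1,"dz":0,"rx":0,"ry":0,"rz":0},
    {"dx":0.15,"dy":-1,"dz":0,"rx":0,"ry":0,"rz":0},
    {"dx":0.15,"dy":-1,"dz":0,"rx":0,"ry":0,"rz":0},
    {"dx":0.15,"dy":-1,"dz":0,"rx":0,"ry":0,"rz":0},
    {"dx":0.15,"dy":-1,"dz":0,"rx":0,"ry":0,"rz":0},
    {"dx":0.15,"dy":-1,"dz":0,"rx":0,"ry":0,"rz":0},
    {"dx":0.15,"dy":-1,"dz":0,"rx":0,"ry":0,"rz":0}
  ]
}}

```text
t: 37.9
tcp_pos: [0.5211, -0.1307, 0.1036]
tool_rot: [0.976, 0.219, -0.0, -0.0]
force: [0.9, -0.7, -0.1]
finger_gap: 0.954
gripper_force: 0.0
```

>>> {"method": "move_arm", "body": {
  "targets": [
    {"dx":0,"dy":-0.97,"dz":0,"rx":0,"ry":0,"rz":0},
    {"dx":0,"dy":-0.96,"dz":0,"rx":0,"ry":0,"rz":0},
    {"dx":0,"dy":0,"dz":-0.5,"rx":0,"ry":0,"rz":0},
    {"dx":0,"dy":0,"dz":-0.5,"rx":0,"ry":0,"rz":0},
    {"dx":0,"dy":0,"dz":-0.5,"rx":0,"ry":0,"rz":0},
    {"dx":0,"dy":0,"dz":-0.5,"rx":0,"ry":0,"rz":0},
    {"dx":0,"dy":0,"dz":-0.5,"rx":0,"ry":0,"rz":0},
    {"dx":0,"dy":0,"dz":-0.5,"rx":0,"ry":0,"rz":0},
    {"dx":0,"dy":0,"dz":-0.4,"rx":0,"ry":0,"rz":0},
    {"dx":0,"dy":0,"dz":-0.38,"rx":0,"ry":0,"rz":0}
  ]
}}

```text
t: 39.15
tcp_pos: [0.5212, -0.1783, 0.0084]
tool_rot: [0.976, 0.219, 0.0, 0.0]
force: [0.2, -0.4, 0.6]
finger_gap: 0.945
gripper_force: 0.0
```

>>> {"method": "move_arm", "body": {
  "targets": [
    {"dx":0,"dy":0,"dz":0,"rx":0,"ry":0,"rz":0},
    {"dx":0,"dy":0,"dz":0,"rx":0,"ry":0,"rz":0},
    {"dx":0,"dy":0,"dz":0,"rx":0,"ry":0,"rz":0},
    {"dx":0,"dy":0,"dz":0,"rx":0,"ry":0,"rz":0},
    {"dx":0,"dy":0,"dz":0,"rx":0,"ry":0,"rz":0},
    {"dx":0,"dy":0,"dz":0,"rx":0,"ry":0,"rz":0},
    {"dx":0,"dy":0,"dz":0,"rx":0,"ry":0,"rz":0},
    {"dx":0,"dy":0,"dz":0,"rx":0,"ry":0,"rz":0},
    {"dx":0,"dy":0,"dz":0,"rx":0,"ry":0,"rz":0},
    {"dx":0,"dy":0,"dz":0,"rx":0,"ry":0,"rz":0}
  ],
  "claw": 0,
  "newtons": 50
}}

```text
t: 40.4
tcp_pos: [0.5216, -0.1785, 0.0096]
tool_rot: [0.976, 0.219, 0.0, 0.0]
force: [-1.2, -0.3, 5.4]
finger_gap: 0.544
gripper_force: 52.4
```

>>> {"method": "move_arm", "body": {
  "targets": [
    {"dx":0,"dy":0,"dz":0.4,"rx":0,"ry":0,"rz":0},
    {"dx":0,"dy":0,"dz":0.8,"rx":0,"ry":0,"rz":0},
    {"dx":0,"dy":0,"dz":1,"rx":0,"ry":0,"rz":0},
    {"dx":0,"dy":1,"dz":0.6,"rx":0,"ry":0,"rz":0},
    {"dx":0,"dy":1,"dz":0.4,"rx":0,"ry":0,"rz":0},
    {"dx":0,"dy":1,"dz":0.2,"rx":0,"ry":0,"rz":0},
    {"dx":0,"dy":1,"dz":0,"rx":0,"ry":0,"rz":0},
    {"dx":0,"dy":1,"dz":0,"rx":0,"ry":0,"rz":0},
    {"dx":0,"dy":1,"dz":0,"rx":0,"ry":0,"rz":0},
    {"dx":0,"dy":1,"dz":0,"rx":0,"ry":0,"rz":0}
  ]
}}

```text
t: 41.65
tcp_pos: [0.5208, -0.0023, 0.0942]
tool_rot: [0.976, 0.219, -0.0, -0.0]
force: [0.1, 0.8, -1.0]
finger_gap: 0.538
gripper_force: 51.7
```

>>> {"method": "move_arm", "body": {
  "targets": [
    {"dx":0.37,"dy":0.87,"dz":0,"rx":0,"ry":0,"rz":0},
    {"dx":0.37,"dy":0.87,"dz":0,"rx":0,"ry":0,"rz":0},
    {"dx":0.37,"dy":0.87,"dz":0,"rx":0,"ry":0,"rz":0},
    {"dx":0.37,"dy":0.87,"dz":0,"rx":0,"ry":0,"rz":0},
    {"dx":0.37,"dy":0.87,"dz":0,"rx":0,"ry":0,"rz":0},
    {"dx":0.37,"dy":0.87,"dz":0,"rx":0,"ry":0,"rz":0},
    {"dx":0.37,"dy":0.87,"dz":0,"rx":0,"ry":0,"rz":0},
    {"dx":0.37,"dy":0.87,"dz":0,"rx":0,"ry":0,"rz":0},
    {"dx":0.37,"dy":0.91,"dz":0,"rx":0,"ry":0,"rz":0},
    {"dx":0,"dy":0,"dz":0,"rx":0,"ry":0,"rz":0}
  ]
}}

```text
t: 42.9
tcp_pos: [0.6048, 0.1951, 0.0941]
tool_rot: [0.976, 0.22, 0.0, 0.0]
force: [-0.2, 0.2, -0.7]
finger_gap: 0.538
gripper_force: 51.7
```

>>> {"method": "move_arm", "body": {
  "targets": [
    {"dx":0,"dy":0,"dz":-0.4,"rx":0,"ry":0,"rz":0},
    {"dx":0,"dy":0,"dz":-0.4,"rx":0,"ry":0,"rz":0},
    {"dx":0,"dy":0,"dz":-0.3,"rx":0,"ry":0,"rz":0},
    {"dx":0,"dy":0,"dz":-0.2,"rx":0,"ry":0,"rz":0},
    {"dx":0,"dy":0,"dz":-0.2,"rx":0,"ry":0,"rz":0},
    {"dx":0,"dy":0,"dz":-0.2,"rx":0,"ry":0,"rz":0},
    {"dx":0,"dy":0,"dz":-0.2,"rx":0,"ry":0,"rz":0},
    {"dx":0,"dy":0,"dz":-0.2,"rx":0,"ry":0,"rz":0},
    {"dx":0,"dy":0,"dz":-0.15,"rx":0,"ry":0,"rz":0},
    {"dx":0,"dy":0,"dz":-0.15,"rx":0,"ry":0,"rz":0}
  ]
}}

```text
t: 44.15
tcp_pos: [0.6043, 0.1936, 0.0338]
tool_rot: [0.976, 0.219, -0.0, -0.0]
force: [-0.4, 0.1, -0.2]
finger_gap: 0.544
gripper_force: 51.7
```

>>> {"method": "move_arm", "body": {
  "targets": [
    {"dx":0,"dy":0,"dz":-0.04,"rx":0,"ry":0,"rz":0},
    {"dx":0,"dy":0,"dz":-0.04,"rx":0,"ry":0,"rz":0},
    {"dx":0,"dy":0,"dz":-0.04,"rx":0,"ry":0,"rz":0},
    {"dx":0,"dy":0,"dz":-0.04,"rx":0,"ry":0,"rz":0},
    {"dx":0,"dy":0,"dz":-0.04,"rx":0,"ry":0,"rz":0},
    {"dx":0,"dy":0,"dz":-0.04,"rx":0,"ry":0,"rz":0},
    {"dx":0,"dy":0,"dz":-0.04,"rx":0,"ry":0,"rz":0},
    {"dx":0,"dy":0,"dz":0,"rx":0,"ry":0,"rz":0},
    {"dx":0,"dy":0,"dz":0,"rx":0,"ry":0,"rz":0},
    {"dx":0,"dy":0,"dz":0,"rx":0,"ry":0,"rz":0}
  ],
  "newtons": 70
}}

```text
t: 45.4
tcp_pos: [0.6043, 0.1936, 0.0298]
tool_rot: [0.976, 0.219, 0.0, 0.0]
force: [-5.6, -1.4, 16.5]
finger_gap: 0.54
gripper_force: 80.4
```

>>> {"method": "move_arm", "body": {
  "targets": [
    {"dx":0,"dy":0,"dz":-0.04,"rx":0,"ry":0,"rz":0},
    {"dx":0,"dy":0,"dz":-0.04,"rx":0,"ry":0,"rz":0},
    {"dx":0,"dy":0,"dz":0,"rx":0,"ry":0,"rz":0},
    {"dx":0,"dy":0,"dz":0,"rx":0,"ry":0,"rz":0},
    {"dx":0,"dy":0,"dz":0,"rx":0,"ry":0,"rz":0},
    {"dx":0,"dy":0,"dz":0,"rx":0,"ry":0,"rz":0},
    {"dx":0,"dy":0,"dz":0,"rx":0,"ry":0,"rz":0},
    {"dx":0,"dy":0,"dz":0,"rx":0,"ry":0,"rz":0},
    {"dx":0,"dy":0,"dz":0,"rx":0,"ry":0,"rz":0},
    {"dx":0,"dy":0,"dz":0,"rx":0,"ry":0,"rz":0}
  ]
}}

```text
t: 46.65
tcp_pos: [0.6043, 0.1936, 0.0297]
tool_rot: [0.976, 0.219, 0.0, 0.0]
force: [-8.3, -2.1, 26.3]
finger_gap: 0.536
gripper_force: 81.7
```

>>> {"method": "move_arm", "body": {
  "targets": [
    {"dx":0,"dy":0,"dz":0.12,"rx":0,"ry":0,"rz":0},
    {"dx":0,"dy":0,"dz":0,"rx":0,"ry":0,"rz":0},
    {"dx":0,"dy":0,"dz":0,"rx":0,"ry":0,"rz":0},
    {"dx":0,"dy":0,"dz":0,"rx":0,"ry":0,"rz":0},
    {"dx":0,"dy":0,"dz":0.42,"rx":0,"ry":0,"rz":0},
    {"dx":0,"dy":0,"dz":1,"rx":0,"ry":0,"rz":0},
    {"dx":0,"dy":0,"dz":1,"rx":0,"ry":0,"rz":0},
    {"dx":0,"dy":0,"dz":0.6,"rx":0,"ry":0,"rz":0},
    {"dx":-0.5,"dy":-1,"dz":0,"rx":0,"ry":0,"rz":0},
    {"dx":-0.5,"dy":-1,"dz":0,"rx":0,"ry":0,"rz":0}
  ],
  "claw": 90
}}

```text
t: 47.9
tcp_pos: [0.5792, 0.1433, 0.1041]
tool_rot: [0.976, 0.219, 0.0, 0.0]
force: [0.1, -1.1, 1.1]
finger_gap: 0.903
gripper_force: 0.0
```

>>> {"method": "move_arm", "body": {
  "targets": [
    {"dx":-0.5,"dy":-1,"dz":0.5,"rx":0,"ry":0,"rz":0},
    {"dx":-0.5,"dy":-1,"dz":0.5,"rx":0,"ry":0,"rz":0},
    {"dx":-0.5,"dy":-1,"dz":0.5,"rx":0,"ry":0,"rz":0},
    {"dx":-0.5,"dy":-1,"dz":0.5,"rx":0,"ry":0,"rz":0},
    {"dx":0,"dy":-1,"dz":0,"rx":0,"ry":0,"rz":0},
    {"dx":0,"dy":-1,"dz":0,"rx":0,"ry":0,"rz":0},
    {"dx":0,"dy":-1,"dz":0,"rx":0,"ry":0,"rz":0},
    {"dx":0,"dy":-1,"dz":0,"rx":0,"ry":0,"rz":0},
    {"dx":0,"dy":-1,"dz":0,"rx":0,"ry":0,"rz":0},
    {"dx":0,"dy":-1,"dz":0,"rx":0,"ry":0,"rz":0}
  ]
}}

```text
t: 49.15
tcp_pos: [0.5293, -0.1073, 0.1537]
tool_rot: [0.976, 0.219, -0.0, -0.0]
force: [0.9, -0.0, -0.1]
finger_gap: 0.901
gripper_force: 0.0
```

```bash
python3 - <<'E'
from look import *
im=look('f')
for k,p in dict(a=[.4766,.2919,.020],b=[.5928,.313,.0200],c=[.4845,.1712,.02],d=[.6044,.1942,.02]).items():
    print(k,fit(im,'cap',k,p),fit(im[:1],'cap',k,p)[0])
pics('f',(335,210,120,120),(100,110,78,120),4)
E
```

```text
a (array([476.65536086, 290.71425608,  19.86895868]), np.float64(95.20834350585938)) [480.28868144 290.10475136  22.32146323]
b (array([591.80162147, 312.90190868,  19.6279854 ]), np.float64(106.59976959228516)) [596.99353947 311.5502845   23.36205178]
c (array([483.77226373, 169.80423551,  19.45365999]), np.float64(97.91665649414062)) [489.92849024 169.75955306  23.57939466]
d (array([603.43089149, 193.83335162,  20.90503804]), np.float64(102.82913208007812)) [608.27703223 193.11125072  23.25313875]
```

View pics/f_c.png

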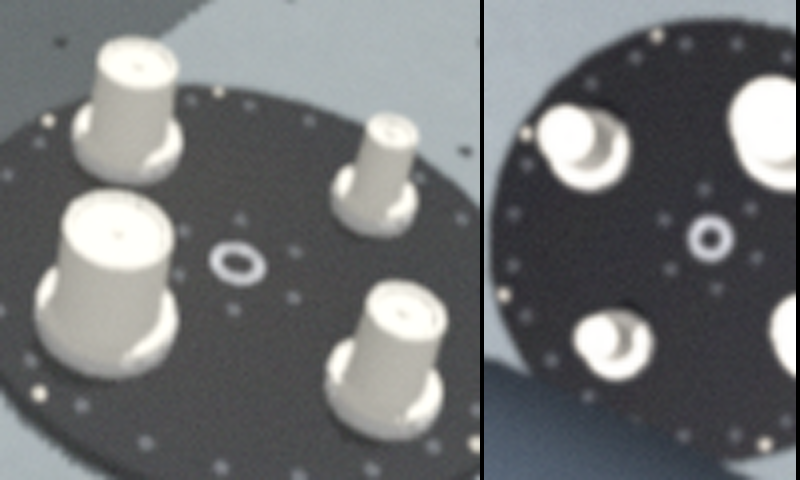

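View pics/f_scene.png

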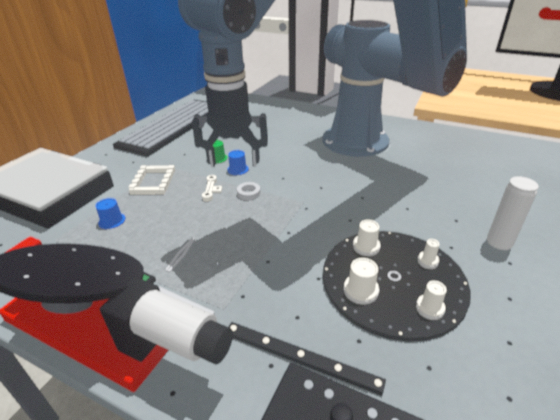

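All four caps stand upright on their own spigots. Both views put their origins at z ≈ 19.5–20.9 mm, where home is 20. In the scene picture the bracket at (211,188) and the frame at (152,180) have not moved, and the gripper is clear.

```bash
python3 -c "
from station import order;print(order.sign_off())"
```

```text
the job is handed in; nothing more can be done
None
```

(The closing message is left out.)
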